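Add a slotted weight to the glaze scale's weight hanger

TASK

Slide the loose slotted steel weight sideways onto the stem of the weight hanger, under the knob, with its slot facing the opposite way to the slot of the weight already there; let it down until it nests fully and flat on that weight, and let go. The hanger sits on a soft rubber mount: feel your way, and never load it with more than 12 newtons. Leave everything else on the bench where it stands.

Things in the scene. Friction and masses are not known exactly. Their poses are not given: they have to be found in the camera images.
- weight_center (a point): Loose slotted weight, centre, 9 mm above its underside: dark steel disc 62 mm across, 18 mm thick, 0.24 to 0.36 kg, flat on the bench. Two flats 56 mm apart, 26 mm long, face its +y and -y: grip across them. Square pocket underneath about the centre, 23 mm wide, 6 mm deep, fits over the collar on the hanger.
- weight_mouth (a point): Mouth of the loose weight's slot, 27 mm along its +x from weight_center, same axes. The slot opens to +x, is 10 mm wide, flared over the last 13 mm to 30 mm at the rim. Its closed end is a wall 4.3 mm behind the centre, so pushed home on the 8 mm stem the weight is centred on it to 0.3 mm.
- stand: Weight hanger: underside centre of its fixed base plate, 120 (x) by 100 (y) by 10 mm; z up. The 8 mm upright stem (polished, slippery) and all on it are clamped up to 8 mm off the plate's middle along x and along y, not measured: feel or look. They give like a spring, 9 N per mm sideways, 5 down, and come back. Slot of the weight already on it faces the plate's -x.
- stand_seat (a point): 40 mm above the plate's middle (not the stem's true place), axes of stand: height of the flat top of the weight already there (round, 48 mm across). The loose weight's underside ends here, its centre 9 mm higher (up to 1 mm less as the mount sinks), its slot facing the plate's +x.
- stand_gap (a point): 59.5 mm above the plate's middle: mid-height of the bare stem. Below it a bevelled collar 20 mm across stands on the seated weight, 40 to 45 mm high; above it a black knob 22 mm across, 74 to 83 mm, does not pass the slot. Slide the weight on with its underside above 45 mm and its top below 74 mm.
- tape_mask: Bystander: cream masking-tape roll, 92 mm across, 24 mm high; origin at the centre of its underside.
- jar_cobalt: Bystander: glaze jar with black lid and blue band, 61 mm across, 75 mm high; origin at the centre of its underside.
- jar_iron: Bystander: glaze jar with red lid, 54 mm across, 70 mm high; origin at the centre of its underside.
- stilt_1: Bystander: small three-armed kiln stilt, 44 mm across, 16 mm high; origin at the centre of its underside.
- glaze_tile_1: Bystander: flat glaze test tile, half blue, 72 x 48 x 9 mm; origin at the centre of its underside.
- brush_round: Bystander: wooden-handled brush, 210 mm long, 20 mm high; origin at the centre of its underside.
- tape_brown: Bystander: brown packing-tape roll, 104 mm across, 48 mm high; origin at the centre of its underside.
- jar_celadon: Bystander: glaze jar with black lid and pale green body, 65 mm across, 62 mm high; origin at the centre of its underside.
Not all that is in view belongs to the job. What is shaped like the part that bears weight_center but purple or turquoise is not meant.

How it is judged (in metres and radians):
On the way, in this order (a step that is already met when the one before it is completed fails the run):
1. the weight is lifted clear of the bench (height (world z) of weight_center above 0.04 m), for 0.1 s.
2. the weight is on the stem, between the lower weight and the knob (horizontal distance between weight_center and stand below 0.0165 m and z of weight_center in the frame of stand between 0.044 and 0.068 m), for 0.1 s.
At the end, for the whole second after the job is handed in: The loose weight is nested flat on the weight already on the hanger (centre 45 to 50.8 mm above the underside of the base plate, within 14.5 mm of the plate's middle, tilted less than 0.06 rad), its slot facing the base's +x, opposite to the lower weight's slot, within 0.6 rad (z of weight_center in the frame of stand between 0.045 and 0.0508 m and horizontal distance between weight_center and stand below 0.0145 m and angle between weight_center's own z axis and vertical below 0.06 rad and angle between the x axis of weight_center and the x axis of stand, either way round below 0.6 rad and x of weight_mouth in the frame of stand above 0 m); the robot touches nothing.
It fails at once if the hanger or its base is loaded with more than 12 N (contact force between stand and anything else above 12 N).
It fails at once if another thing on the bench is moved by more than 20 mm (distance of any of tape_mask, jar_cobalt, jar_iron, stilt_1, glaze_tile_1, brush_round, tape_brown, jar_celadon from where it was at the start of the episode above 0.02 m).
It also fails if it takes over 72 s, if anything falls off the work surface, if the arm or the gripper's body presses on something with over 40 N, if the wrist force passes 120 N, or if a joint passes its speed limit or range.

ROBOT

A 6-joint arm with a two-finger parallel gripper is mounted at the origin on the work surface; the furniture and walls round the work are solid. World frame = base frame: x ahead of the robot, y to its left, z up, the work surface at z = 0. Lengths are in mm, angles in rad, forces in N, time in s.
With the tool pointing down it reaches from about 275 to 750 mm from the base axis. Payload 10.2 kg.
Tool frame: the origin (TCP) lies midway between the tips of the shut fingers; the grasp point (between the pads) lies 19 mm behind it; z points along the fingers, y is the direction in which the jaws open and shut (so a half turn about z gives the same grasp; the last joint's range is limited). The gripper opens to 85 mm and grips with 20 to 120 N. Pads are 22 mm wide; open, the fingers measure 114 mm over their backs; the gripper's body (76 mm by 85 mm) begins 54 mm behind the grasp point. The pads swing forward as they close: fully open they stand 13 mm farther back than shut.
Start: joints at [-1.397, 0.313, 1.498, -0, 1.331, -0.223], TCP at [202.884, -484.22, 231.294] pointing down, gripper open.
Joint ranges: [-2.94, 2.94], [-0.97, 2.17], [0.19, 2.56], [-1.23, 4.37], [0.02, 3.11], [-2.88, 2.88]. Speed limits (rad/s): [2.39, 2.39, 3.01, 3.14, 3.14, 3.14].

INTERFACE

Orientations are given as a unit quaternion [w, x, y, z].
In Python, from rig import ctrl gives the robot as it stands.
- The arm moves only by the tool carry_out, never from a script. Its argument "plan" is a list of rows, each a list of 3 entries, a list of its own where there are three numbers: the finger opening in mm, from 0 to 85.4, then the shift along the tool's x, y, z in mm, then the turn, a rotation vector about the tool's x, y, z in units of 6 degrees (1.0 is 6 degrees). In form: [[grip, [x, y, z], [ax, ay, az]], ...]. A call has 1 to 20 rows; each row shifts and turns the commanded pose from where the row before left it, along the tool's axes as they then stand; what a row does not reach is not made up. A row lasts 1/12 s, in which the tool goes at most 41.7 mm and 7.16 degrees, less where a joint would pass 70% of its speed; a pose out of reach is approached as far as the arm can. A call with a gripper value outside its range is refused whole. The fingers move at their own pace and stop on an object; "grip_force" is the grip in N (left out, the last holds). Time passes only in rows, so rows that do not move let the fingers close. It gives the time, the measured TCP pose, the force and the opening at its end, in the units of the state.
- ctrl.sense(): the state, without advancing time (a new reading comes with each control period).
- ctrl.capture(name): name is "side" or "top" or "wrist"; returns a dict with "color" (420x560x3 uint8, blue, green, red), "range_z" (420x560 float32, mm along the optical axis (not along the pixel's ray), 0 where there is no reading), "fx", "fy", "cx", "cy" (pixels), "cam_to_world" (4x4, takes a point from camera to world coordinates); the wrist camera has in their place "tool_from_camera" (4x4, takes a point from camera to tool coordinates, whose origin is the TCP and whose axes are the flange's). Camera axes: x right, y up, looking along -z (the intrinsics and any distortion apply to the point x, -y, -z); pixel columns grow to the right and rows downward; lengths in mm; the calibration is good to about 2 mm. A picture is of the moment at which its call begins: read the wrist's pose just before it.
- ctrl.finish_job(): hands the job in, once; it reports no verdict.
The state is a dict: "time_s": time; "joints": joint angles; "dq": joint speeds; "tau": joint torques, N m; "eef_pos": TCP position; "ee_rot": TCP orientation; "force": force on the tool from outside, world axes, zero at the start; "wrist_torque": the same for the moment, N m; "grip_width": opening from 0.0 (shut) to 1.0 (fully open).
Only numpy, scipy, OpenCV 4.12 (cv2) and the standard library are available. Lean on these libraries where they do the work, as an engineer would, in place of code of your own. Each camera call takes 0.05 s, during which the arm holds its last target.

## Working session

There is one attempt and no reset: what is moved stays moved. The work goes in short steps, Python scripts to look and compute and a tool call to move; the robot and the scene stay as the last step left them, time stands still between calls to the robot, and variables do not carry over. Pictures are saved under pics/ and viewed, and the job is handed in when it is done.

Besides the shell and the picture viewer there is one more tool, called after ">>>" by a JSON object that holds its "name" and its "arguments". carry_out: Moves the arm, as the interface text tells. Its arguments: {"type":"object","properties":{"plan":{"type":"array"},"grip_force":{"type":"number"}},"required":["plan"]}

```bash
ls; mkdir -p pics
cat > h.py <<'E'
import numpy as np, cv2
from rig import ctrl
def cap(n,save=None):
    c=ctrl.capture(n)
    if save: cv2.imwrite('pics/'+save,c['color'])
    return c
def world(c,u,v,T=None,z=None):
    T=c['cam_to_world'] if T is None else T
    T=np.array(T)
    d=np.array([(u-c['cx'])/c['fx'],-(v-c['cy'])/c['fy'],-1.0])
    if z is None:
        r=c['range_z'][int(round(v)),int(round(u))]; p=d*r
        return (T@np.r_[p,1])[:3]
    o=T[:3,3]; dw=T[:3,:3]@d
    return o+dw*(z-o[2])/dw[2]
E
python3 - <<'E'
from h import *
for n in ('side','top','wrist'):
    c=cap(n,n+'1.png'); print(n,{k:(np.round(v,3).tolist() if not np.isscalar(v) else v) for k,v in c.items() if k not in('color','range_z')})
print(ctrl.sense())
E
```

```text
pics
side {'fx': 389.860599172036, 'fy': 389.860599172036, 'cx': 283.95699460547166, 'cy': 205.72109143294367, 'cam_to_world': [[1.0, 0.015, 0.02, 438.018], [0.008, 0.59, -0.807, -723.774], [-0.024, 0.807, 0.59, 609.082], [0.0, 0.0, 0.0, 1.0]]}
top {'fx': 413.1203993684534, 'fy': 413.1203993684534, 'cx': 276.97738064937096, 'cy': 207.54056428987872, 'cam_to_world': [[0.012, 0.993, -0.121, 332.76], [-1.0, 0.012, 0.003, 64.054], [0.004, 0.121, 0.993, 1059.563], [0.0, 0.0, 0.0, 1.0]]}
wrist {'fx': 330.0809786631647, 'fy': 330.0809786631647, 'cx': 281.72492184893525, 'cy': 208.01553166659977, 'tool_from_camera': [[0.001, 0.957, 0.29, 74.565], [1.0, -0.001, 0.0, 0.244], [0.0, 0.29, -0.957, -142.684], [0.0, 0.0, 0.0, 1.0]]}
{'time_s': 0.15, 'joints': array([-1.39741579e+00,  3.13304918e-01,  1.49825626e+00,  2.82468659e-05,
        1.33101689e+00, -2.23379119e-01]), 'dq': array([-0.00052664, -0.0025972 , -0.00296199,  0.0009509 ,  0.00074243,
       -0.00181736]), 'tau': array([ 8.94981531e-04, -4.12368286e+01, -2.59798926e+01, -1.01431247e-04,
        3.19912186e-03, -1.28923142e-05]), 'eef_pos': array([ 202.84761777, -484.01728365,  230.87738927]), 'ee_rot': array([-4.92212158e-04,  9.80387713e-01,  1.97077874e-01,  2.60295196e-05]), 'force': array([-0.08114136, -0.45295132,  0.53265313]), 'wrist_torque': array([-0.00997124, -0.00206678,  0.01759782]), 'grip_width': 1.0014361409414438}
```

View pics/side1.png

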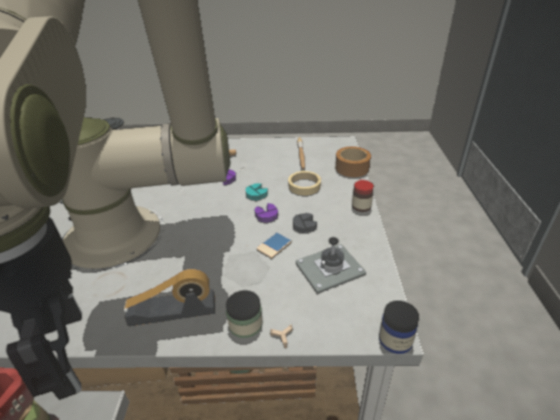

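View pics/top1.png

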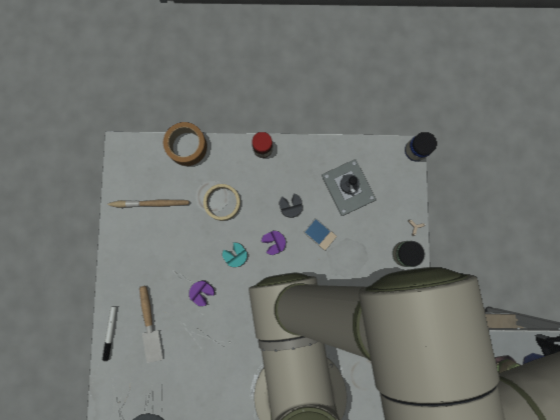

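View pics/wrist1.png

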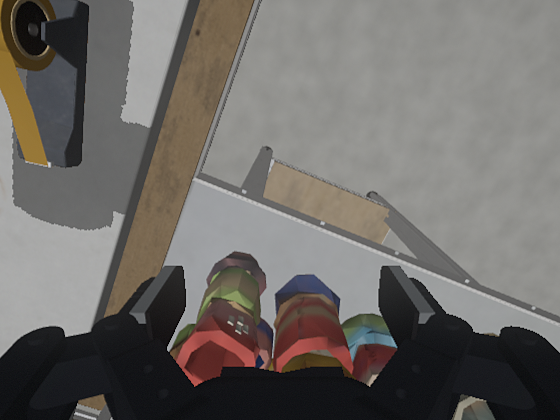

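The top view has four slotted discs: dark steel (291,205), purple (273,242) and (202,292), and turquoise (235,255). The dark steel one fits the description, and the hanger is at about (349,186). I'll confirm that in an enlarged crop and measure.

Run:
```python
from h import *
c=cap('top'); im=c['color']
a=cv2.resize(im[150:240,255:390],None,fx=5.5,fy=5.5,interpolation=cv2.INTER_CUBIC); cv2.imwrite('pics/crop_top.png',a)
s=cap('side'); b=cv2.resize(s['color'][200:300,270:390],None,fx=5.5,fy=5.5,interpolation=cv2.INTER_CUBIC); cv2.imwrite('pics/crop_side.png',b)
np.savez('c.npz',top=im,side=s['color'])
print(world(c,291,205,z=18),world(c,291,205),world(c,349,186),world(s,305,222,z=18))
# dark mask of weight
g=im[150:240,255:330].max(2); m=(g<75).astype(np.uint8)
n,l,st,ce=cv2.connectedComponentsWithStats(m); print([(st[i].tolist(),ce[i]+[255,150]) for i in range(1,n) if st[i][4]>30])
```

```text
[466.60487521  25.54019215  18.        ] [469.19491985  24.79489916  -2.15542229] [ 512.92480215 -117.92477632   43.35083872] [469.08629758  16.56190931  18.        ]
[([0, 0, 19, 8, 113], array([263.60176991, 153.19469027])), ([25, 45, 23, 23, 343], array([291.12827988, 206.67055394]))]
```

View pics/crop_top.png

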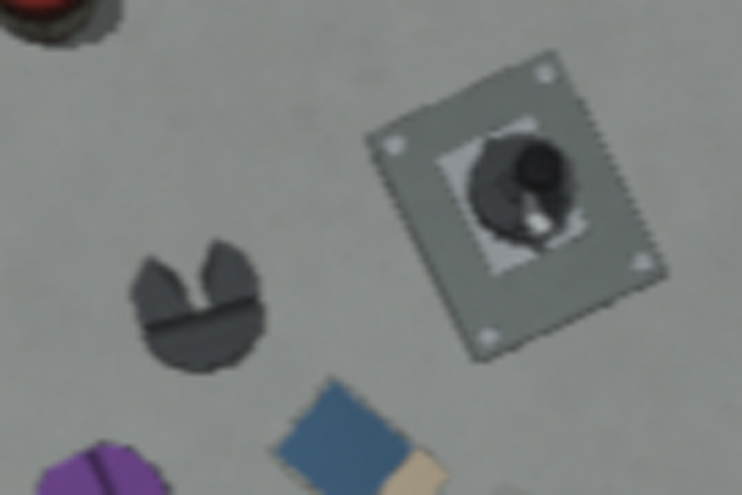

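View pics/crop_side.png

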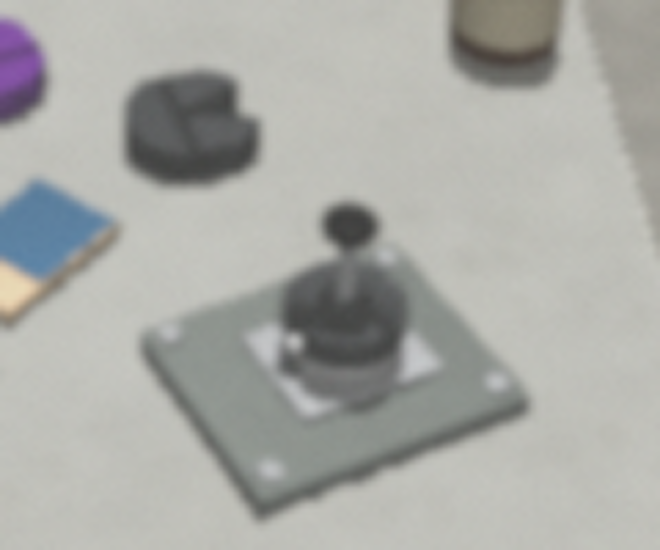

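The crop confirms it: the loose steel weight has its slot towards world +x. The hanger's lower slot shows a bright spot on the near-right side, so plate +x is at about +27° yaw. I'll move the wrist camera over both.

>>> {"name": "carry_out", "arguments": {"plan": [[85,[22,-14.5,0],[0,0,0]],[85,[22,-14.5,0],[0,0,0]],[85,[22,-14.5,0],[0,0,0]],[85,[22,-14.5,0],[0,0,0]],[85,[22,-14.5,0],[0,0,0]],[85,[22,-14.5,0],[0,0,0]],[85,[22,-14.5,0],[0,0,0]],[85,[22,-14.5,0],[0,0,0]],[85,[22,-14.5,0],[0,0,0]],[85,[22,-14.5,0],[0,0,0]],[85,[22,-14.5,0],[0,0,0]],[85,[22,-14.5,0],[0,0,0]],[85,[22,-14.5,0],[0,0,0]],[85,[22,-14.5,0],[0,0,0]],[85,[22,-14.5,0],[0,0,0]],[85,[22,-14.5,0],[0,0,0]],[85,[22,-14.5,0],[0,0,0]],[85,[22,-14.5,0],[0,0,0]],[85,[22,-14.5,0],[0,0,0]],[85,[0,0,0],[0,0,0]]]}}

```text
time_s: 1.92
eef_pos: [483.3, -65.6, 231.1]
ee_rot: [-0.0, 0.98, 0.199, 0.0]
force: [-0.5, -0.1, 0.1]
grip_width: 0.994
```

```bash
cat >> h.py <<'E'
from scipy.spatial.transform import Rotation as R
def pose():
    s=ctrl.sense(); q=s['ee_rot']; T=np.eye(4); T[:3,:3]=R.from_quat([q[1],q[2],q[3],q[0]]).as_matrix(); T[:3,3]=s['eef_pos']; return T,s
def wcap(save=None):
    T,s=pose(); c=cap('wrist',save); c['T']=T@np.array(c['tool_from_camera']); c['cam_to_world']=c['T']; return c,T,s
def yaw(T): return np.degrees(np.arctan2(T[1,0],T[0,0]))
E
python3 - <<'E'
from h import *
c,T,s=wcap('w2.png'); print(s['time_s'],T[:3,3],yaw(T),s['force'],s['joints'])
E
```

```text
1.9167 [483.32090996 -65.58854087 231.14509813] 22.92602604821152 [-0.50187756 -0.11641165  0.07514718] [-3.76196321e-01  2.30654980e-01  1.60617004e+00  1.06862022e-03
  1.30470921e+00  7.94184129e-01]
```

View pics/w2.png

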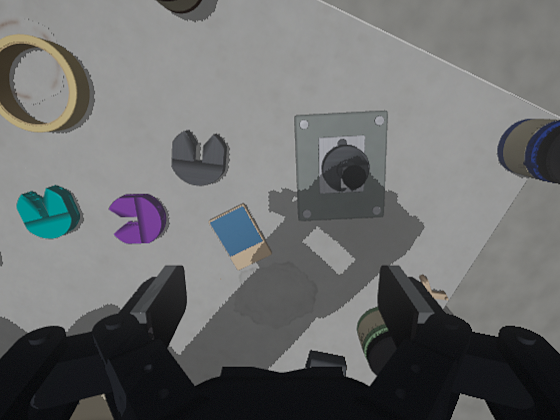

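Run:
```python
from h import *
im=cv2.imread('pics/w2.png')
cv2.imwrite('pics/w2c.png',cv2.resize(im[95:235,155:400],None,fx=3.2,fy=3.2,interpolation=cv2.INTER_CUBIC))
```

```text
(no output)
```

View pics/w2c.png

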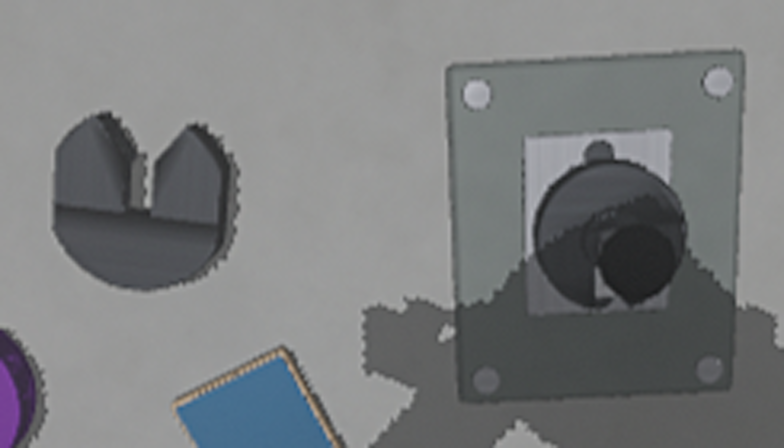

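```bash
cat >> h.py <<'E'
def rect(c,x0,y0,half,z,ppm,yaw_deg=0):
    # topdown rectified at height z; image right=+x', up=+y' in frame turned by yaw
    n=int(2*half*ppm); j,i=np.meshgrid(np.arange(n),np.arange(n))
    a=(j+.5)/ppm-half; b=half-(i+.5)/ppm; t=np.radians(yaw_deg)
    X=x0+a*np.cos(t)-b*np.sin(t); Y=y0+a*np.sin(t)+b*np.cos(t)
    P=np.stack([X,Y,np.full_like(X,z),np.ones_like(X)],-1)@np.linalg.inv(c['cam_to_world']).T
    u=c['cx']-c['fx']*P[...,0]/P[...,2]; v=c['cy']+c['fy']*P[...,1]/P[...,2]
    return cv2.remap(c['color'],u.astype(np.float32),v.astype(np.float32),cv2.INTER_CUBIC)
E
python3 - <<'E'
from h import *
c,T,s=wcap()
f=lambda x,y:(x/3.2+155-.34,y/3.2+95-.34)
for p in [(447,66),(743,52),(730,390),(458,402)]:
    print('corner',world(c,*f(*p),z=10).round(1))
C=np.mean([world(c,*f(*p),z=10) for p in [(447,66),(743,52),(730,390),(458,402)]],0);print(C)
print('knob',world(c,*f(636,259),z=83), 'lower top circ', world(c,*f(612,233),z=40))
w=world(c,*f(140,205),z=18); print(w)
cv2.imwrite('pics/rw.png',rect(c,w[0],w[1],45,18,6))
cv2.imwrite('pics/rh.png',rect(c,C[0],C[1],75,10,6))
E
```

```text
corner [549.5 -53.4  10. ]
corner [ 591.7 -141.6   10. ]
corner [ 485.8 -193.1   10. ]
corner [ 443.1 -104.2   10. ]
[ 517.51377459 -123.08764504   10.        ]
knob [ 522.84664463 -119.73424355   83.        ] lower top circ [ 523.18894756 -120.98001527   40.        ]
[467.92915621  24.10777066  18.        ]
```

View pics/rw.png

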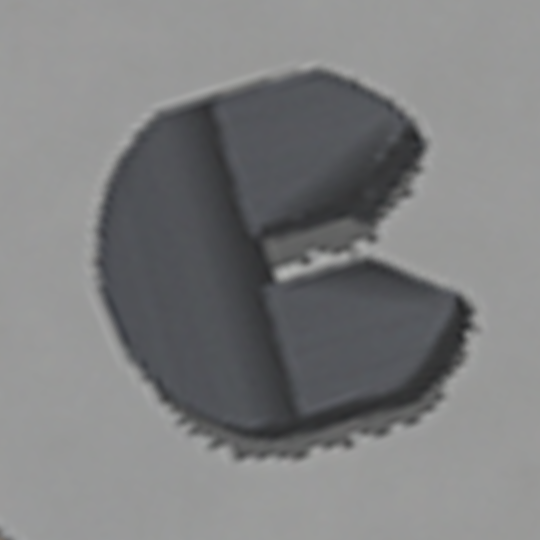

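The hanger's lower slot shows at crop (602,285), so plate +x is at yaw ≈25.7° with its middle at ≈(517,−123). The loose weight has yaw ≈14.7° and its centre at ≈(470,27). I'll move over it and look again before the grasp.

>>> {"name": "carry_out", "arguments": {"plan": [[74,[3,-11.3,15],[0,0,0]],[74,[3,-11.3,15],[0,0,0]],[74,[3,-11.3,15],[0,0,0]],[74,[3,-11.3,15],[0,0,0]],[74,[3,-11.3,15],[0,0,0]],[74,[3,-11.3,15],[0,0,0]],[74,[3,-11.3,15],[0,0,0]],[74,[3,-11.3,15],[0,0,0]],[74,[0,0,0],[0,0,0.7]],[74,[0,0,0],[0,0,0.67]],[74,[0,0,0],[0,0,0]],[74,[0,0,0],[0,0,0]]]}}

```text
time_s: 3.02
eef_pos: [469.0, 23.3, 111.4]
ee_rot: [0.0, 0.992, 0.127, 0.0]
force: [-0.4, 0.7, 1.0]
grip_width: 0.865
```

Run:
```python
from h import *
c,T,s=wcap('w3.png'); print(s['time_s'],T[:3,3],yaw(T),s['force'],s['grip_width'])
w=T[:3,3]
cv2.imwrite('pics/rw3.png',rect(c,470,27,45,18,6,14.7))
```

```text
3.0167 [469.04459249  23.29129514 111.42571693] 14.569880148837436 [-0.42622339  0.69089305  0.98894949] 0.8648432661260487
```

View pics/w3.png

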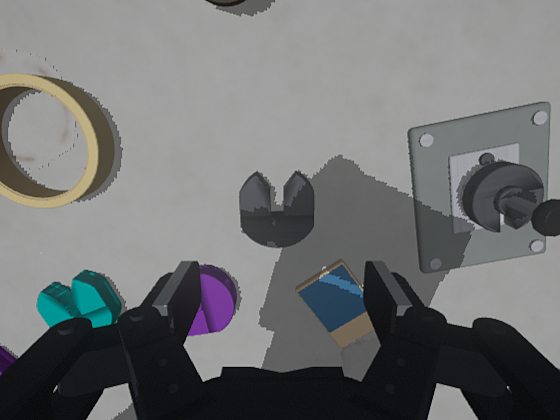

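View pics/rw3.png

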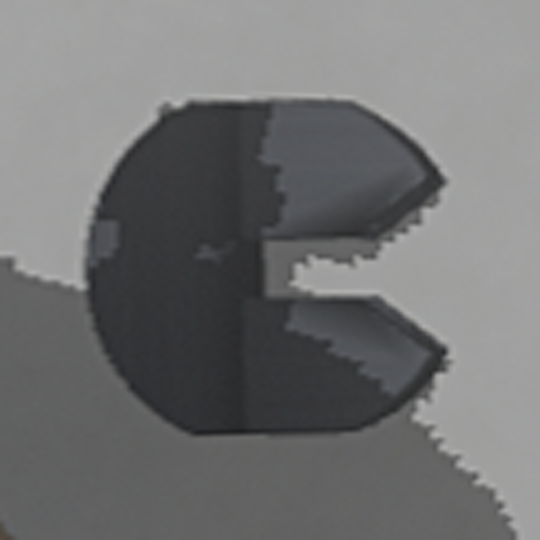

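>>> {"name": "carry_out", "arguments": {"plan": [[74,[3.5,-3.7,10],[0,0,0]],[74,[0,0,15],[0,0,0]],[74,[0,0,15],[0,0,0]],[74,[0,0,15],[0,0,0]],[74,[0,0,15],[0,0,0]],[74,[0,0,12],[0,0,0]],[74,[0,0,8],[0,0,0]],[74,[0,0,6],[0,0,0]],[74,[0,0,4],[0,0,0]],[74,[0,0,4],[0,0,0]],[74,[0,0,2],[0,0,0]],[74,[0,0,0],[0,0,0]],[74,[0,0,0],[0,0,0]],[74,[0,0,0],[0,0,0]]]}}

```text
time_s: 4.23
eef_pos: [471.8, 28.5, 5.6]
ee_rot: [0.0, 0.992, 0.126, 0.0]
force: [0.2, -0.3, 0.4]
grip_width: 0.865
```

Run:
```python
from h import *
c,T,s=wcap('w4.png'); print(s['time_s'],T[:3,3],yaw(T),s['force'],s['grip_width'])
```

```text
4.2333 [471.82245188  28.49131045   5.62494545] 14.517619879053662 [ 0.16485493 -0.26196743  0.37178384] 0.8653875421671462
```

View pics/w4.png

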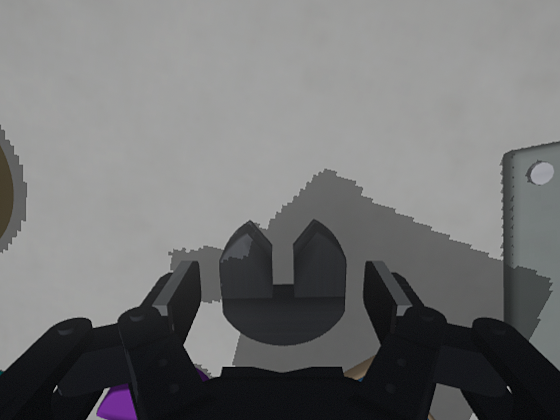

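>>> {"name": "carry_out", "arguments": {"plan": [[74,[0,0,3],[0,0,0]],[74,[0,0,2.5],[0,0,0]],[66,[0,0,0],[0,0,0]],[60,[0,0,0],[0,0,0]],[50,[0,0,0],[0,0,0]],[50,[0,0,0],[0,0,0]],[50,[0,0,0],[0,0,0]],[50,[0,0,0],[0,0,0]],[50,[0,0,0],[0,0,0]],[50,[0,0,0],[0,0,0]]], "grip_force": 45}}

```text
time_s: 5.12
eef_pos: [471.7, 28.5, -0.0]
ee_rot: [0.0, 0.992, 0.126, 0.0]
force: [-1.7, 1.1, 4.8]
grip_width: 0.637
```

Run:
```python
from h import *
c,T,s=wcap('w5.png'); print(s['time_s'],T[:3,3],yaw(T),s['force'],s['grip_width'],s['wrist_torque'])
```

```text
5.1167 [ 4.71737487e+02  2.85316597e+01 -1.03759207e-02] 14.520464960373475 [-1.74780176  1.09079064  4.80619921] 0.6368662482687949 [ 0.02976201  0.11862671 -0.05330747]
```

View pics/w5.png

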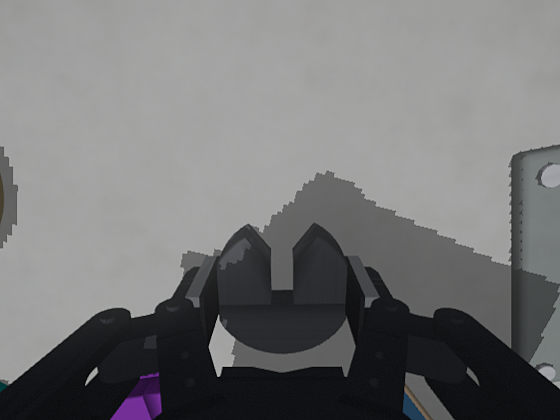

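The weight is held square on its flats (grip 54 mm). I'll lift it, move to the approach side of the stem and turn to the plate's yaw.

>>> {"name": "carry_out", "arguments": {"plan": [[50,[0,0,-6],[0,0,0]],[50,[0,0,-12],[0,0,0]],[50,[0,0,-14],[0,0,0]],[50,[0,0,-14],[0,0,0]],[50,[0,0,-14],[0,0,0]],[50,[-6,14,0],[0,0,0]],[50,[-6,14,0],[0,0,0]],[50,[-6,14,0],[0,0,0]],[50,[-6,14,0],[0,0,0]],[50,[-6,14,0],[0,0,0]],[50,[-6,14,0],[0,0,0]],[50,[-6,15,0],[0,0,0]],[50,[-6,15,0],[0,0,0]],[50,[-6,15,0],[0,0,0]],[50,[-6,15,0],[0,0,0]],[50,[-6,15,0],[0,0,0]],[50,[-5,14,0],[0,0,0]],[50,[0,0,0],[0,0,-0.94]],[50,[0,0,0],[0,0,-0.93]],[50,[0,0,0],[0,0,0]]]}}

```text
time_s: 6.83
eef_pos: [445.8, -156.8, 59.6]
ee_rot: [-0.0, 0.975, 0.224, -0.0]
force: [-0.9, 0.3, -2.8]
grip_width: 0.644
```

>>> {"name": "carry_out", "arguments": {"plan": [[50,[0,0,0],[0,0,0]],[50,[0,0,0],[0,0,0]]]}}

```text
time_s: 7.0
eef_pos: [446.1, -156.5, 59.7]
ee_rot: [-0.0, 0.975, 0.221, -0.0]
force: [0.5, -0.4, -2.8]
grip_width: 0.641
```

Run:
```python
from h import *
c,T,s=wcap('w6.png'); print(s['time_s'],T[:3,3],yaw(T),s['force'],s['grip_width'],s['wrist_torque'])
a=cap('side','s6.png'); cv2.imwrite('pics/s6c.png',cv2.resize(a['color'][170:310,250:400],None,fx=5,fy=5,interpolation=cv2.INTER_CUBIC)[:600])
```

```text
7.0 [ 446.08550494 -156.54134905   59.73152674] 25.586593108823728 [ 0.46268756 -0.38323525 -2.83274614] 0.6407303896931625 [ 0.03376036 -0.01546234 -0.02820592]
```

View pics/w6.png

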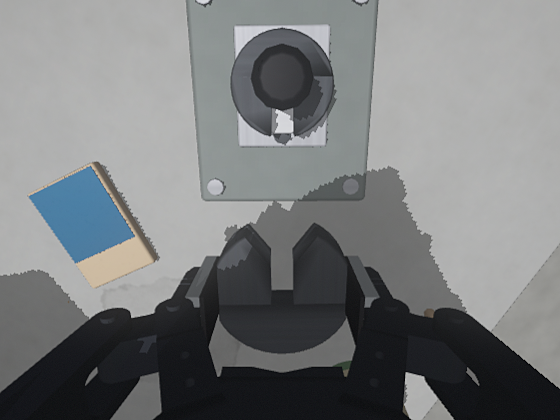

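View pics/s6.png

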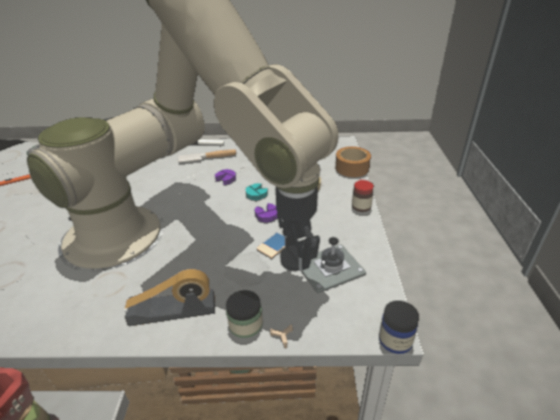

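Run:
```python
from h import *
c,T,s=wcap(); im=c['color']
cv2.imwrite('pics/w6c.png',cv2.resize(im[20:320,190:375],None,fx=2.0,fy=2.0,interpolation=cv2.INTER_CUBIC))
r=im[20:160,225:340].max(2); print(r[50:60:3,20:100:6])
Ti=np.linalg.inv(T)
tool=lambda u,v,z:(Ti@np.r_[world(c,u,v,z=z),1])[:3].round(2)
for v in (240,255,270,285): 
    row=im[v,250:320].max(1); print(v,row.tolist())
print('knob',tool(283,76,83),tool(250,76,83),tool(316,76,83))
print('rangez knob',c['range_z'][76,283],'slot',tool(271,280,77.7),tool(293,280,77.7),'weight sides',tool(217,280,77.7),tool(347,280,77.7))
pl=[(188,0),(378,0),(204,200),(365,200)]
print('plate',[tool(u,v,10) for u,v in pl])
```

```text
[[107 110  52  78  75  72  70  69  66  63  48  45  63  59]
 [104  92  53  78  74  73  71  69  65  64  48  43  58  56]
 [104  71  52  77  75  73  70  67  64  64  50  47  85  87]
 [107  58  53  77  75  72  70  68  66  64  49  46 102 106]]
240 [62, 62, 59, 57, 57, 56, 57, 57, 60, 63, 61, 56, 50, 60, 101, 114, 113, 111, 111, 111, 110, 110, 109, 109, 109, 110, 111, 110, 109, 110, 111, 110, 111, 110, 110, 111, 109, 110, 109, 108, 110, 109, 109, 109, 109, 109, 110, 114, 98, 60, 47, 52, 56, 58, 51, 49, 49, 52, 52, 50, 50, 50, 48, 45, 52, 59, 60, 59, 60, 60]
255 [59, 58, 56, 54, 55, 54, 55, 54, 53, 55, 52, 49, 49, 49, 50, 53, 54, 54, 54, 54, 58, 110, 114, 110, 111, 111, 110, 110, 110, 110, 111, 111, 111, 112, 110, 111, 109, 110, 109, 109, 110, 114, 91, 59, 52, 52, 49, 49, 48, 46, 44, 44, 48, 48, 49, 48, 48, 49, 50, 49, 50, 51, 51, 52, 54, 55, 58, 58, 59, 59]
270 [59, 57, 59, 57, 55, 56, 55, 53, 56, 52, 51, 52, 50, 46, 49, 47, 45, 45, 44, 40, 43, 108, 113, 109, 109, 109, 109, 110, 109, 110, 110, 110, 109, 109, 109, 110, 109, 109, 108, 108, 110, 112, 106, 56, 38, 42, 44, 46, 46, 47, 47, 48, 49, 50, 51, 51, 53, 53, 53, 53, 56, 55, 55, 54, 55, 55, 56, 57, 57, 54]
285 [55, 56, 55, 57, 56, 55, 57, 58, 56, 58, 57, 55, 53, 53, 52, 51, 50, 49, 46, 46, 40, 85, 109, 110, 108, 108, 109, 108, 108, 109, 108, 109, 108, 109, 110, 109, 110, 109, 111, 109, 110, 113, 106, 60, 43, 47, 49, 50, 53, 50, 52, 54, 54, 55, 54, 53, 54, 55, 54, 53, 53, 55, 55, 55, 55, 56, 55, 57, 55, 56]
knob [ 84.86   0.67 -23.23] [ 84.86 -10.46 -23.23] [ 84.87  11.79 -23.24]
rangez knob 111.35181 slot [  4.91  -4.26 -17.92] [  4.92   5.05 -17.93] weight sides [  4.9  -27.1  -17.92] [  4.94  27.88 -17.93]
plate [array([127.37, -47.75,  49.77]), array([127.41,  49.44,  49.75]), array([ 21.24, -46.76,  49.78]), array([21.3 , 50.61, 49.77])]
```

View pics/w6c.png

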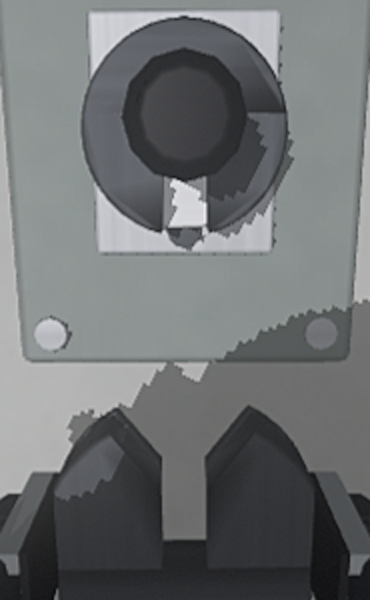

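>>> {"name": "carry_out", "arguments": {"plan": [[50,[0,0,4],[0,0,0]],[50,[0,0,4],[0,0,0]],[50,[5,0,1.8],[0,0,0]],[50,[10,0,0],[0,0,0]],[50,[10,0,0],[0,0,0]],[50,[10,0,0],[0,0,0]],[50,[8,0,0],[0,0,0]],[50,[3,0,0],[0,0,0]],[50,[0,0,0],[0,0,0]],[50,[0,0,0],[0,0,0]],[50,[0,0,0],[0,0,0]]]}}

```text
time_s: 8.07
eef_pos: [487.4, -136.8, 49.9]
ee_rot: [-0.0, 0.975, 0.223, -0.0]
force: [-0.8, 0.4, -2.5]
grip_width: 0.64
```

Run:
```python
from h import *
c,T,s=wcap('w7.png'); print(s['time_s'],T[:3,3],yaw(T),s['force'],s['grip_width'],s['wrist_torque'])
P=lambda u,v:(world(c,u,v)).round(1)
for uv in [(283,205),(283,195),(250,290),(315,290),(240,310),(330,310),(250,150),(250,170)]: print(uv,P(*uv))
b=cap('side'); cv2.imwrite('pics/s7c.png',cv2.resize(b['color'][200:300,270:390],None,fx=5.5,fy=5.5,interpolation=cv2.INTER_CUBIC))
```

```text
8.0667 [ 487.39288845 -136.79299403   49.93730046] 25.725229944562628 [-0.78075487  0.36571175 -2.45879692] 0.6399846661157198 [-0.01137052 -0.01449015  0.03510266]
(283, 205) [ 525.9 -119.    82.8]
(283, 195) [ 529.2 -117.4   83.2]
(250, 290) [ 481.7 -124.8   67.7]
(315, 290) [ 494.5 -149.3   69.2]
(240, 310) [ 470.8 -124.9   67.8]
(330, 310) [ 488.5 -159.8   68.9]
(250, 150) [531.8 -99.6  40.5]
(250, 170) [ 523.3 -103.4   40.1]
```

View pics/w7.png

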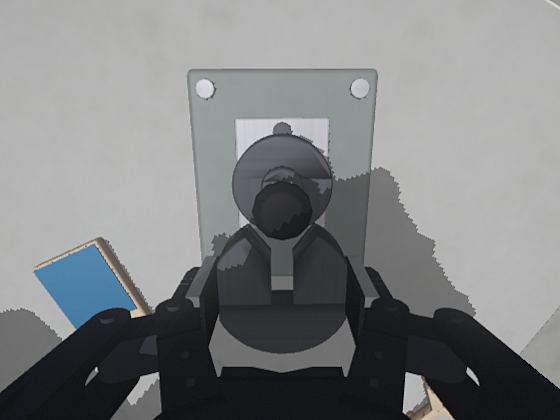

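View pics/s7c.png

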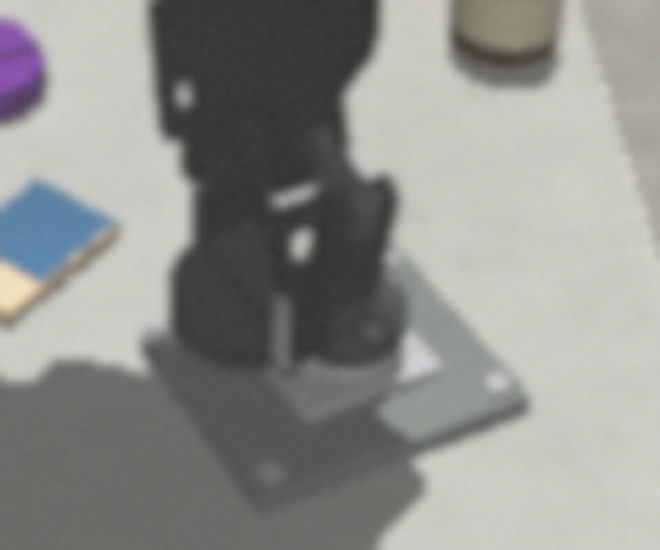

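Run:
```python
from h import *
c,T,s=wcap(); Ti=np.linalg.inv(T)
def fit(pts):
    P=np.array([(Ti@np.r_[world(c,u,v),1])[:3] for u,v in pts]); A=np.c_[P[:,:2],np.ones(len(P))]
    co,res,_,_=np.linalg.lstsq(A,P[:,2],rcond=None); print(co, np.std(A@co-P[:,2]))
fit([(u,v) for u in range(225,268,3) for v in range(265,285,3)]+[(u,v) for u in range(298,345,3) for v in range(265,285,3)])
fit([(u,v) for u in range(235,335,4) for v in range(318,335,3)])
fit([(u,v) for u in list(range(200,230,4))+list(range(340,370,4)) for v in range(100,160,4)])
tool=lambda u,v,z:(Ti@np.r_[world(c,u,v,z=z),1])[:3].round(2)
print(tool(282,210,83),tool(271,280,68),tool(293,280,68))
cv2.imwrite('pics/w7c.png',cv2.resize(c['color'][160:310,210:355],None,fx=4,fy=4,interpolation=cv2.INTER_CUBIC))
```

```text
[-1.35056867e+00  3.33901494e-03 -7.72233653e+00] 4.434766053702899
[-4.44593431e-02  1.95718223e-04 -1.88929718e+01] 0.5593727380678695
[-9.23534292e-02  3.60670064e-03  4.50094788e+01] 11.74543506609812
[ 40.58   0.36 -33.01] [  4.96  -4.25 -18.  ] [  4.97   5.04 -18.01]
```

View pics/w7c.png

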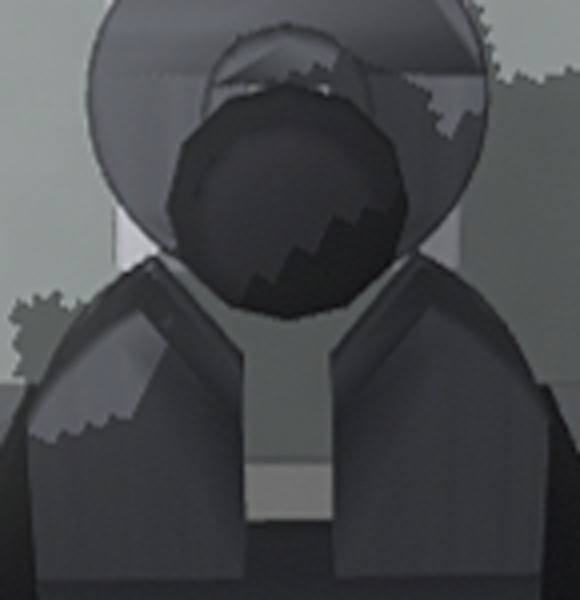

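>>> {"name": "carry_out", "arguments": {"plan": [[50,[5,0,0],[0,0,0]],[50,[5,0,0],[0,0,0]],[50,[5,0,0],[0,0,0]],[50,[4,0,0],[0,0,0]],[50,[3,0,0],[0,0,0]],[50,[2,0,0],[0,0,0]],[50,[0,0,0],[0,0,0]],[50,[0,0,0],[0,0,0]]]}}

```text
time_s: 8.88
eef_pos: [509.2, -126.3, 49.9]
ee_rot: [-0.0, 0.975, 0.223, -0.0]
force: [0.0, 0.8, -3.3]
grip_width: 0.636
```

>>> {"name": "carry_out", "arguments": {"plan": [[50,[2,0,0],[0,0,0]],[50,[2,0,0],[0,0,0]],[50,[2,0,0],[0,0,0]],[50,[2,0,0],[0,0,0]],[50,[0,0,0],[0,0,0]],[50,[0,0,0],[0,0,0]]]}}

```text
time_s: 9.38
eef_pos: [516.5, -122.8, 50.0]
ee_rot: [-0.0, 0.975, 0.223, -0.0]
force: [-0.5, 0.2, -2.6]
grip_width: 0.641
```

>>> {"name": "carry_out", "arguments": {"plan": [[50,[1.5,0,0],[0,0,0]],[50,[1.5,0,0],[0,0,0]],[50,[1,0,0],[0,0,0]],[50,[1,0,0],[0,0,0]],[50,[0,0,0],[0,0,0]],[50,[0,0,0],[0,0,0]]]}}

```text
time_s: 9.88
eef_pos: [521.0, -120.7, 50.0]
ee_rot: [-0.0, 0.975, 0.223, -0.0]
force: [0.6, 0.4, -2.1]
grip_width: 0.644
```

Run:
```python
from h import *
c,T,s=wcap('w8.png'); print(s['time_s'],T[:3,3],yaw(T),s['force'],T[:3,:3].T@s['force'],s['wrist_torque'])
cv2.imwrite('pics/w8c.png',cv2.resize(c['color'][160:360,180:385],None,fx=2.9,fy=2.9,interpolation=cv2.INTER_CUBIC))
```

```text
9.8833 [ 520.9990231  -120.67528456   49.9603378 ] 25.73932993408683 [ 0.58677844  0.41352608 -2.12464574] [ 0.70824153 -0.11755913  2.12461904] [-0.02014899 -0.0479738  -0.0440852 ]
```

View pics/w8c.png

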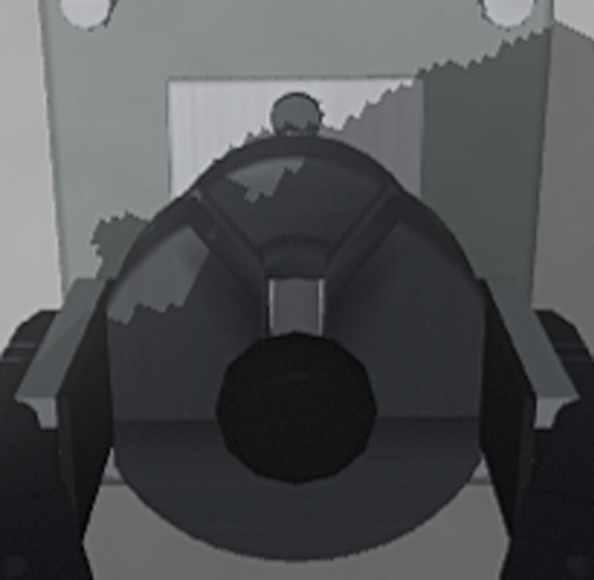

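The stem (crop 270–323) is centred in the slot, with about 3 mm to go. I'll feel for the end wall.

>>> {"name": "carry_out", "arguments": {"plan": [[50,[0.7,0,0],[0,0,0]],[50,[0.7,0,0],[0,0,0]],[50,[0.6,0,0],[0,0,0]],[50,[0,0,0],[0,0,0]],[50,[0,0,0],[0,0,0]]]}}

```text
time_s: 10.35
eef_pos: [522.8, -119.8, 50.0]
ee_rot: [0.0, 0.975, 0.223, 0.0]
force: [-0.5, 0.4, -1.7]
grip_width: 0.649
```

>>> {"name": "carry_out", "arguments": {"plan": [[50,[0.5,0,0],[0,0,0]],[50,[0,0,0],[0,0,0]],[50,[0,0,0],[0,0,0]]]}}

```text
time_s: 10.6
eef_pos: [523.3, -119.6, 50.0]
ee_rot: [0.0, 0.975, 0.223, 0.0]
force: [1.7, -0.2, -3.0]
grip_width: 0.642
```

>>> {"name": "carry_out", "arguments": {"plan": [[50,[0.5,0,0],[0,0,0]],[50,[0,0,0],[0,0,0]],[50,[0,0,0],[0,0,0]]]}}

```text
time_s: 10.85
eef_pos: [523.7, -119.4, 50.0]
ee_rot: [-0.0, 0.975, 0.223, -0.0]
force: [-1.2, -0.3, -2.0]
grip_width: 0.645
```

>>> {"name": "carry_out", "arguments": {"plan": [[50,[0.4,0,0],[0,0,0]],[50,[0,0,0],[0,0,0]],[50,[0,0,0],[0,0,0]]]}}

```text
time_s: 11.1
eef_pos: [524.0, -119.2, 50.0]
ee_rot: [-0.0, 0.975, 0.223, -0.0]
force: [0.1, -0.4, -2.7]
grip_width: 0.646
```

>>> {"name": "carry_out", "arguments": {"plan": [[50,[0,0,0],[0,0,0]]]}}

```text
time_s: 11.18
eef_pos: [524.1, -119.2, 50.0]
ee_rot: [0.0, 0.975, 0.223, 0.0]
force: [-0.4, 0.4, -2.4]
grip_width: 0.646
```

>>> {"name": "carry_out", "arguments": {"plan": [[50,[0.4,0,0],[0,0,0]],[50,[0,0,0],[0,0,0]],[50,[0,0,0],[0,0,0]]]}}

```text
time_s: 11.43
eef_pos: [524.4, -119.1, 50.0]
ee_rot: [0.0, 0.975, 0.223, 0.0]
force: [-0.8, -0.4, -1.9]
grip_width: 0.641
```

>>> {"name": "carry_out", "arguments": {"plan": [[50,[0,0,0],[0,0,0]]]}}

```text
time_s: 11.52
eef_pos: [524.4, -119.0, 50.0]
ee_rot: [-0.0, 0.975, 0.223, 0.0]
force: [0.1, -0.6, -2.3]
grip_width: 0.641
```

>>> {"name": "carry_out", "arguments": {"plan": [[50,[0.3,0,0],[0,0,0]],[50,[0,0,0],[0,0,0]],[50,[0,0,0],[0,0,0]]]}}

```text
time_s: 11.77
eef_pos: [524.7, -118.9, 50.0]
ee_rot: [0.0, 0.975, 0.223, 0.0]
force: [-1.0, -0.1, -2.2]
grip_width: 0.643
```

>>> {"name": "carry_out", "arguments": {"plan": [[50,[0,0,0],[0,0,0]]]}}

```text
time_s: 11.85
eef_pos: [524.7, -118.9, 50.0]
ee_rot: [-0.0, 0.975, 0.223, 0.0]
force: [-0.4, 0.2, -2.0]
grip_width: 0.645
```

>>> {"name": "carry_out", "arguments": {"plan": [[50,[0.3,0,0],[0,0,0]],[50,[0,0,0],[0,0,0]],[50,[0,0,0],[0,0,0]]]}}

```text
time_s: 12.1
eef_pos: [524.9, -118.8, 50.0]
ee_rot: [0.0, 0.975, 0.223, -0.0]
force: [-1.1, -0.3, -2.5]
grip_width: 0.643
```

>>> {"name": "carry_out", "arguments": {"plan": [[50,[0,0,0],[0,0,0]]]}}

```text
time_s: 12.18
eef_pos: [524.9, -118.8, 50.0]
ee_rot: [-0.0, 0.975, 0.223, -0.0]
force: [-0.7, 0.3, -2.2]
grip_width: 0.644
```

>>> {"name": "carry_out", "arguments": {"plan": [[50,[0.3,0,0],[0,0,0]],[50,[0,0,0],[0,0,0]],[50,[0,0,0],[0,0,0]]]}}

```text
time_s: 12.43
eef_pos: [525.2, -118.7, 50.0]
ee_rot: [-0.0, 0.975, 0.223, -0.0]
force: [-1.2, -0.5, -2.6]
grip_width: 0.647
```

>>> {"name": "carry_out", "arguments": {"plan": [[50,[0,0,0],[0,0,0]]]}}

```text
time_s: 12.52
eef_pos: [525.2, -118.7, 50.0]
ee_rot: [-0.0, 0.975, 0.223, -0.0]
force: [-1.3, 0.5, -2.5]
grip_width: 0.645
```

Run:
```python
from h import *
c,T,s=wcap('w9.png'); f=[]
print(s['time_s'],T[:3,3],T[:3,:3].T@s['force'],s['wrist_torque'])
Ti=np.linalg.inv(T); tool=lambda u,v,z:(Ti@np.r_[world(c,u,v,z=z),1])[:3].round(2)
for i in range(8):
    b=cap('top'); s=ctrl.sense(); f.append(T[:3,:3].T@s['force'])
print(np.mean(f,0),np.std(f,0))
cv2.imwrite('pics/w9c.png',cv2.resize(c['color'][210:360,205:360],None,fx=4,fy=4,interpolation=cv2.INTER_CUBIC))
for r in (310,315,320): print(r,tool(282,r,83))
```

```text
12.5167 [ 525.17718165 -118.6719011    49.96765666] [-0.94308766 -0.95704566  2.45602924] [-0.12244735  0.12787769 -0.00721765]
[-1.31672671  0.03045821  2.20040947] [0.53151546 0.44080193 0.32843316]
310 [  0.49   0.39 -33.03]
315 [ -1.73   0.39 -33.03]
320 [ -3.97   0.39 -33.03]
```

View pics/w9c.png

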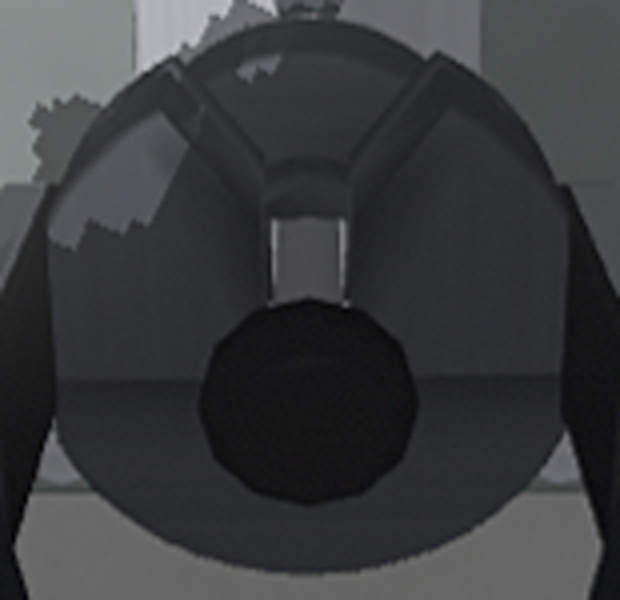

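>>> {"name": "carry_out", "arguments": {"plan": [[50,[0.2,0,0],[0,0,0]],[50,[0,0,0],[0,0,0]],[50,[0,0,0],[0,0,0]]]}}

```text
time_s: 13.22
eef_pos: [525.4, -118.6, 50.0]
ee_rot: [-0.0, 0.975, 0.223, -0.0]
force: [-1.5, -1.6, -2.6]
grip_width: 0.643
```

```bash
cat >> h.py <<'E'
def favg(n=8):
    T,_=pose(); f=[]
    for i in range(n): cap('top'); f.append(T[:3,:3].T@ctrl.sense()['force'])
    s=ctrl.sense(); print('t',s['time_s'],'pos',s['eef_pos'].round(2),'ftool',np.mean(f,0).round(2),'+-',(np.std(f,0)/n**.5).round(2),'grip',round(s['grip_width'],3),'mom',s['wrist_torque'].round(2))
E
python3 -c "
from h import *
favg()"
```

```text
t 13.6167 pos [ 525.37 -118.55   49.98] ftool [-1.55  0.02  2.25] +- [0.17 0.21 0.17] grip 0.642 mom [-0.11  0.17  0.01]
```

>>> {"name": "carry_out", "arguments": {"plan": [[50,[0.3,0,0],[0,0,0]],[50,[0,0,0],[0,0,0]],[50,[0,0,0],[0,0,0]]]}}

```text
time_s: 13.87
eef_pos: [525.6, -118.4, 50.0]
ee_rot: [-0.0, 0.975, 0.223, -0.0]
force: [-1.8, -1.0, -2.1]
grip_width: 0.64
```

```bash
python3 -c "
from h import *
favg()"
```

```text
t 14.2667 pos [ 525.65 -118.44   50.  ] ftool [-1.68 -0.1   2.42] +- [0.16 0.21 0.15] grip 0.64 mom [-0.16  0.28  0.01]
```

Run:
```python
from h import *
c,T,s=wcap('w10.png')
cv2.imwrite('pics/w10c.png',cv2.resize(c['color'][210:360,205:360],None,fx=4,fy=4,interpolation=cv2.INTER_CUBIC))
a=cv2.imread('pics/w9.png'); b=c['color']
d=cv2.absdiff(a,b).max(2); 
for n,p in (('8',cv2.imread('pics/w8.png')),('9',a),('10',b)):
    col=p[300:360,230].max(1); print(n,col.tolist())
    print(n,p[255:300,282].max(1).tolist(), p[230:300,255].max(1)[40:].tolist())
```

```text
8 [51, 50, 51, 52, 49, 41, 38, 40, 40, 40, 40, 42, 43, 45, 45, 47, 47, 47, 46, 47, 49, 48, 48, 48, 49, 50, 49, 49, 49, 49, 47, 47, 40, 42, 75, 103, 108, 106, 106, 106, 105, 104, 104, 105, 106, 106, 105, 106, 106, 106, 105, 105, 106, 104, 104, 105, 105, 103, 103, 103]
8 [53, 73, 80, 79, 79, 78, 77, 79, 78, 79, 78, 79, 78, 79, 77, 78, 79, 81, 74, 45, 16, 22, 18, 25, 24, 25, 25, 26, 23, 25, 23, 24, 23, 28, 29, 28, 25, 22, 23, 24, 25, 23, 22, 23, 23] [49, 52, 50, 52, 52, 50, 52, 51, 53, 52, 51, 51, 52, 51, 51, 50, 52, 50, 51, 52, 51, 53, 56, 54, 51, 39, 34, 30, 26, 24]
9 [51, 51, 50, 50, 48, 42, 36, 39, 39, 40, 41, 40, 45, 46, 43, 45, 46, 46, 46, 48, 47, 48, 48, 48, 49, 47, 49, 48, 49, 48, 49, 46, 42, 41, 74, 101, 108, 106, 105, 104, 104, 105, 104, 106, 105, 104, 104, 104, 104, 104, 105, 105, 105, 104, 106, 105, 104, 104, 103, 105]
9 [51, 51, 50, 50, 49, 48, 45, 43, 45, 68, 82, 79, 78, 78, 77, 77, 78, 77, 77, 78, 77, 79, 76, 77, 77, 77, 77, 80, 74, 46, 15, 19, 22, 18, 22, 24, 20, 22, 22, 24, 23, 21, 22, 27, 28] [49, 52, 50, 51, 51, 52, 52, 53, 52, 51, 52, 51, 51, 49, 51, 51, 51, 49, 50, 51, 50, 50, 50, 49, 49, 50, 51, 51, 50, 50]
10 [51, 49, 50, 50, 47, 42, 38, 40, 40, 40, 41, 43, 42, 46, 44, 44, 47, 45, 47, 47, 47, 48, 49, 48, 50, 48, 47, 49, 48, 49, 48, 45, 41, 40, 73, 102, 107, 105, 105, 105, 105, 104, 105, 105, 105, 104, 104, 104, 102, 105, 105, 105, 105, 105, 105, 105, 105, 104, 103, 104]
10 [52, 52, 49, 51, 51, 48, 47, 45, 43, 52, 73, 80, 78, 78, 78, 77, 78, 79, 78, 76, 76, 76, 79, 76, 78, 77, 77, 77, 79, 72, 43, 12, 19, 18, 20, 21, 20, 23, 23, 22, 23, 22, 20, 22, 26] [50, 50, 51, 51, 51, 53, 51, 52, 51, 51, 51, 51, 51, 50, 51, 50, 51, 50, 51, 51, 51, 50, 50, 50, 50, 51, 51, 51, 51, 51]
```

View pics/w10c.png

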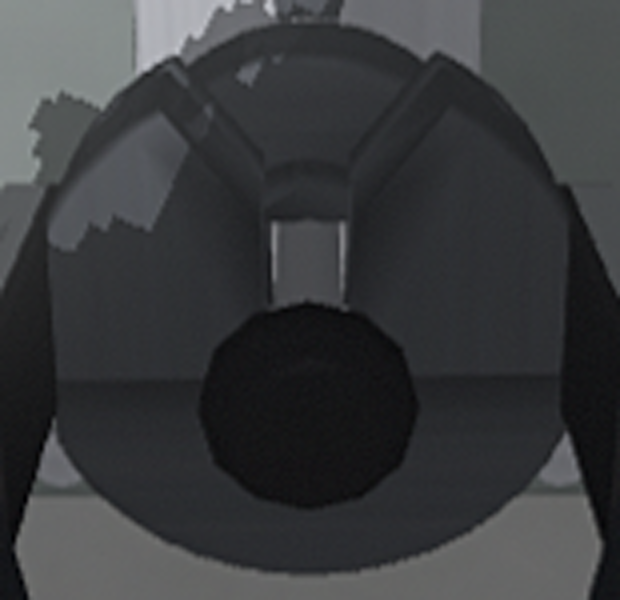

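>>> {"name": "carry_out", "arguments": {"plan": [[50,[0.4,0,0],[0,0,0]],[50,[0,0,0],[0,0,0]],[50,[0,0,0],[0,0,0]]]}}

```text
time_s: 14.57
eef_pos: [526.0, -118.3, 50.0]
ee_rot: [-0.0, 0.975, 0.223, -0.0]
force: [-2.4, -1.1, -1.4]
grip_width: 0.64
```

```bash
python3 -c "
from h import *
favg()"
```

```text
t 14.9667 pos [ 526.   -118.26   49.98] ftool [-2.55 -0.17  2.16] +- [0.22 0.23 0.15] grip 0.646 mom [-0.22  0.44 -0.03]
```

>>> {"name": "carry_out", "arguments": {"plan": [[50,[0.4,0,0],[0,0,0]],[50,[0,0,0],[0,0,0]],[50,[0,0,0],[0,0,0]]]}}

```text
time_s: 15.22
eef_pos: [526.3, -118.1, 50.0]
ee_rot: [-0.0, 0.975, 0.223, -0.0]
force: [-3.4, -1.4, -2.2]
grip_width: 0.643
```

```bash
python3 -c "
from h import *
favg()
c,T,s=wcap('w11.png')
b=c['color']; print(b[255:300,282].max(1).tolist())"
```

```text
t 15.6167 pos [ 526.36 -118.1    49.97] ftool [-3.52 -0.28  2.26] +- [0.15 0.13 0.15] grip 0.639 mom [-0.3   0.54 -0.01]
[47, 53, 53, 49, 51, 50, 49, 48, 47, 43, 45, 68, 80, 78, 78, 79, 78, 77, 78, 78, 77, 77, 78, 77, 79, 76, 77, 77, 78, 77, 82, 61, 11, 15, 22, 19, 21, 21, 23, 23, 21, 21, 24, 20, 21]
```

Run:
```python
from h import *
ims={n:cv2.cvtColor(cv2.imread(f'pics/w{n}.png'),cv2.COLOR_BGR2GRAY).astype(np.float32) for n in (7,8,9,10,11)}
def sub(a,b,r):
    y0,y1,x0,x1=r; return cv2.phaseCorrelate(a[y0:y1,x0:x1].copy(),b[y0:y1,x0:x1].copy(),cv2.createHanningWindow((x1-x0,y1-y0),cv2.CV_32F))
def edge(a,u,v0,v1,th):
    col=a[v0:v1,u]; i=np.where(np.diff((col>th).astype(int))!=0)[0]; return [round(v0+k+(th-col[k])/(col[k+1]-col[k]),2) for k in i]
for n,a in ims.items(): 
    print(n,'back',np.mean([edge(a,u,325,360,70)[0] for u in range(240,330,10)]).round(3),'corner edge',edge(a,230,320,345,70),'finger',edge(a.T,300,150,290,45)[:4],'knobtop',edge(a,282,262,300,45))
cv2.imwrite('pics/w11c.png',cv2.resize(cv2.imread('pics/w11.png')[210:360,205:360],None,fx=4,fy=4,interpolation=cv2.INTER_CUBIC))
```

```text
7 back 348.447 corner edge [np.float64(333.72)] finger [np.float64(165.98), np.float64(173.0), np.float64(176.0), np.float64(189.58)] knobtop [np.float64(289.89)]
8 back 348.629 corner edge [np.float64(333.89)] finger [np.float64(165.97), np.float64(189.74), np.float64(199.5), np.float64(218.76)] knobtop [np.float64(273.96)]
9 back 348.629 corner edge [np.float64(333.91)] finger [np.float64(165.93), np.float64(189.74), np.float64(199.5), np.float64(218.75)] knobtop [np.float64(263.13), np.float64(284.0)]
10 back 348.678 corner edge [np.float64(333.94)] finger [np.float64(165.95), np.float64(189.81), np.float64(199.5), np.float64(218.78)] knobtop [np.float64(263.55), np.float64(284.89)]
11 back 348.746 corner edge [np.float64(334.32)] finger [np.float64(165.95), np.float64(189.82), np.float64(199.54), np.float64(218.78)] knobtop [np.float64(265.09), np.float64(286.29)]
```

View pics/w11c.png

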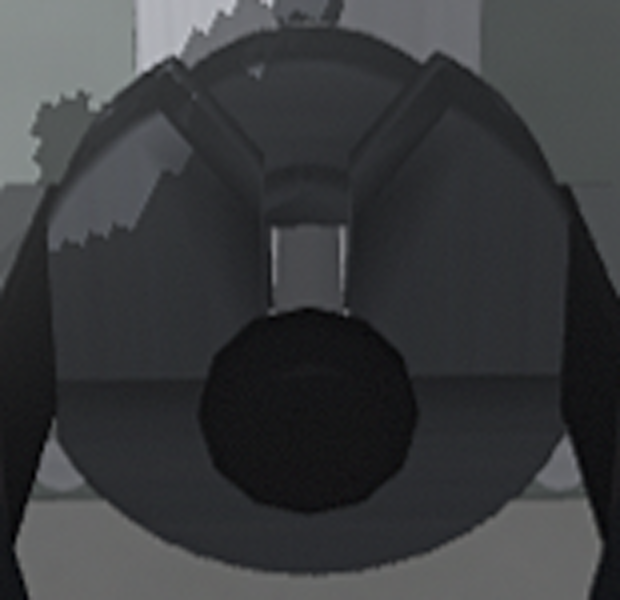

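Run:
```python
from h import *
b=cap('side','s12.png'); cv2.imwrite('pics/s12c.png',cv2.resize(b['color'][200:300,270:390],None,fx=5.5,fy=5.5,interpolation=cv2.INTER_CUBIC))
cap('top','t12.png')
```

```text
(no output)
```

View pics/s12c.png

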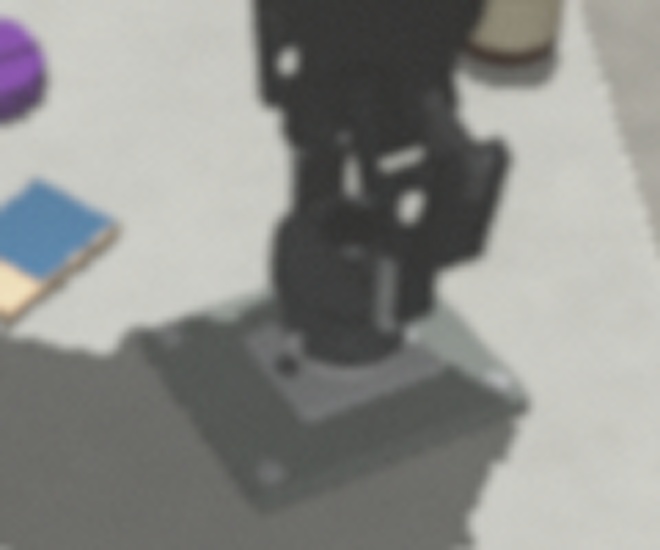

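View pics/t12.png

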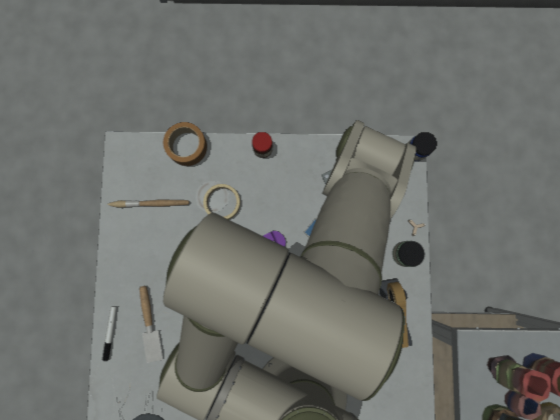

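>>> {"name": "carry_out", "arguments": {"plan": [[50,[0.2,0,0],[0,0,0]],[50,[0.2,0,0],[0,0,0]],[50,[0,0,0],[0,0,0]],[50,[0,0,0],[0,0,0]]]}}

```text
time_s: 16.1
eef_pos: [526.7, -117.9, 50.0]
ee_rot: [-0.0, 0.975, 0.223, -0.0]
force: [-3.7, -1.5, -1.0]
grip_width: 0.641
```

Run:
```python
from h import *
favg()
c,T,s=wcap('w13.png')
def edge(a,u,v0,v1,th):
    col=a[v0:v1,u]; i=np.where(np.diff((col>th).astype(int))!=0)[0]; return [round(float(v0+k+(th-col[k])/(col[k+1]-col[k])),2) for k in i]
for n in (9,10,11,13):
    a=cv2.cvtColor(cv2.imread(f'pics/w{n}.png'),cv2.COLOR_BGR2GRAY).astype(np.float32)
    print(n,[edge(a,u,262,300,45)[-1:] for u in (274,278,282,286)],'white pad top',[edge(a,u,30,215,100) for u in (250,255)],'back',[edge(a,u,325,360,70)[0] for u in (230,282,335)],'stem/slot',edge(a.T,272,255,310,65))
```

```text
t 16.5 pos [ 526.75 -117.95   49.99] ftool [-4.4  -0.05  2.05] +- [0.12 0.16 0.21] grip 0.635 mom [-0.31  0.66  0.01]
9 [[285.61], [284.67], [284.0], [284.82]] white pad top [[149.21, 150.88], [149.1, 150.39]] back [333.91, 353.22, 332.62] stem/slot [272.4, 288.5, 289.05, 291.37]
10 [[286.63], [285.6], [284.89], [285.88]] white pad top [[150.09, 151.81], [150.1, 151.41]] back [333.94, 353.19, 332.84] stem/slot [272.25, 288.43, 289.06, 291.38]
11 [[287.84], [287.11], [286.29], [287.24]] white pad top [[151.65, 152.86], [151.66, 152.86]] back [334.32, 352.97, 333.88] stem/slot [272.23, 288.38, 289.07, 291.54]
13 [[288.63], [287.56], [286.93], [287.84]] white pad top [[152.49, 153.96], [152.59, 153.62]] back [334.58, 353.0, 334.19] stem/slot [272.12, 288.38, 289.07, 291.55]
```

Contact with the slot's end wall is established: 4.4 N, rising steadily, with the knob deflected about 0.3 mm. I'll ease back most of the preload, then lower.

>>> {"name": "carry_out", "arguments": {"plan": [[50,[-0.6,0,0],[0,0,0]],[50,[-0.6,0,0],[0,0,0]],[50,[0,0,0],[0,0,0]],[50,[0,0,0],[0,0,0]]]}}

```text
time_s: 16.88
eef_pos: [525.8, -118.4, 50.1]
ee_rot: [0.0, 0.975, 0.223, 0.0]
force: [-3.0, -1.6, -2.8]
grip_width: 0.643
```

Run:
```python
from h import *
favg()
```

```text
t 17.2833 pos [ 525.72 -118.44   50.02] ftool [-2.28 -0.08  2.52] +- [0.14 0.13 0.16] grip 0.643 mom [-0.14  0.32 -0.03]
```

>>> {"name": "carry_out", "arguments": {"plan": [[50,[-0.4,0,0],[0,0,0]],[50,[0,0,1],[0,0,0]],[50,[0,0,1],[0,0,0]],[50,[0,0,1],[0,0,0]],[50,[0,0,1],[0,0,0]],[50,[0,0,0],[0,0,0]],[50,[0,0,0],[0,0,0]]]}}

```text
time_s: 17.87
eef_pos: [525.3, -118.6, 45.9]
ee_rot: [-0.0, 0.975, 0.223, -0.0]
force: [-0.6, -0.1, -3.2]
grip_width: 0.639
```

Run:
```python
from h import *
favg()
```

```text
t 18.2667 pos [ 525.32 -118.63   46.02] ftool [-1.3  -0.    2.78] +- [0.14 0.28 0.19] grip 0.64 mom [-0.08  0.16  0.01]
```

>>> {"name": "carry_out", "arguments": {"plan": [[50,[0,0,0.5],[0,0,0]],[50,[0,0,0.5],[0,0,0]],[50,[0,0,0],[0,0,0]],[50,[0,0,0],[0,0,0]]]}}

```text
time_s: 18.6
eef_pos: [525.3, -118.6, 45.0]
ee_rot: [-0.0, 0.975, 0.223, 0.0]
force: [-0.8, -0.8, -2.4]
grip_width: 0.644
```

Run:
```python
from h import *
favg()
```

```text
t 19.0 pos [ 525.31 -118.63   45.01] ftool [-1.45 -0.08  2.29] +- [0.12 0.21 0.13] grip 0.641 mom [-0.11  0.16 -0.01]
```

>>> {"name": "carry_out", "arguments": {"plan": [[50,[0,0,0.5],[0,0,0]],[50,[0,0,0.5],[0,0,0]],[50,[0,0,0],[0,0,0]],[50,[0,0,0],[0,0,0]]]}}

```text
time_s: 19.33
eef_pos: [525.3, -118.6, 44.0]
ee_rot: [-0.0, 0.975, 0.223, -0.0]
force: [-1.4, -0.3, -2.2]
grip_width: 0.645
```

Run:
```python
from h import *
favg()
```

```text
t 19.7333 pos [ 525.32 -118.6    44.  ] ftool [-1.11 -0.05  2.39] +- [0.17 0.11 0.19] grip 0.645 mom [-0.1   0.19  0.  ]
```

At z=44 there's no vertical force, so the pocket is passing over the collar. I'll go on gently.

>>> {"name": "carry_out", "arguments": {"plan": [[50,[0,0,0.5],[0,0,0]],[50,[0,0,0.5],[0,0,0]],[50,[0,0,0],[0,0,0]],[50,[0,0,0],[0,0,0]]]}}

```text
time_s: 20.07
eef_pos: [525.3, -118.6, 43.0]
ee_rot: [-0.0, 0.975, 0.223, -0.0]
force: [-1.3, 0.2, -2.5]
grip_width: 0.638
```

>>> {"name": "carry_out", "arguments": {"plan": [[50,[0,0,0.5],[0,0,0]],[50,[0,0,0.5],[0,0,0]],[50,[0,0,0],[0,0,0]],[50,[0,0,0],[0,0,0]]]}}

```text
time_s: 20.4
eef_pos: [525.3, -118.6, 41.9]
ee_rot: [-0.0, 0.975, 0.223, -0.0]
force: [-1.7, -0.6, -2.9]
grip_width: 0.641
```

Run:
```python
from h import *
favg()
```

```text
t 20.8 pos [ 525.3  -118.61   41.98] ftool [-1.3   0.31  2.21] +- [0.17 0.11 0.18] grip 0.639 mom [-0.06  0.21 -0.04]
```

>>> {"name": "carry_out", "arguments": {"plan": [[50,[0,0,0.5],[0,0,0]],[50,[0,0,0.5],[0,0,0]],[50,[0,0,0],[0,0,0]],[50,[0,0,0],[0,0,0]]]}}

```text
time_s: 21.13
eef_pos: [525.3, -118.6, 40.9]
ee_rot: [-0.0, 0.975, 0.223, -0.0]
force: [-0.6, -1.5, -1.9]
grip_width: 0.638
```

Run:
```python
from h import *
favg()
```

```text
t 21.5333 pos [ 525.31 -118.63   40.99] ftool [-1.33 -0.1   2.16] +- [0.13 0.11 0.12] grip 0.642 mom [-0.11  0.21  0.04]
```

>>> {"name": "carry_out", "arguments": {"plan": [[50,[0,0,0.5],[0,0,0]],[50,[0,0,0],[0,0,0]],[50,[0,0,0],[0,0,0]]]}}

```text
time_s: 21.78
eef_pos: [525.3, -118.6, 40.5]
ee_rot: [-0.0, 0.975, 0.223, 0.0]
force: [-0.6, -0.7, -2.4]
grip_width: 0.64
```

Run:
```python
from h import *
favg()
```

```text
t 22.1833 pos [ 525.32 -118.63   40.5 ] ftool [-1.19  0.01  1.98] +- [0.15 0.18 0.13] grip 0.644 mom [-0.09  0.21  0.01]
```

>>> {"name": "carry_out", "arguments": {"plan": [[50,[0,0,0.4],[0,0,0]],[50,[0,0,0],[0,0,0]],[50,[0,0,0],[0,0,0]]]}}

```text
time_s: 22.43
eef_pos: [525.3, -118.6, 40.1]
ee_rot: [-0.0, 0.975, 0.223, -0.0]
force: [-1.5, -0.5, -2.3]
grip_width: 0.643
```

Run:
```python
from h import *
favg()
```

```text
t 22.8333 pos [ 525.31 -118.62   40.1 ] ftool [-1.57  0.01  2.1 ] +- [0.21 0.17 0.13] grip 0.646 mom [-0.09  0.19 -0.03]
```

>>> {"name": "carry_out", "arguments": {"plan": [[50,[0,0,0.4],[0,0,0]],[50,[0,0,0],[0,0,0]],[50,[0,0,0],[0,0,0]]]}}

```text
time_s: 23.08
eef_pos: [525.3, -118.7, 39.8]
ee_rot: [0.0, 0.975, 0.223, 0.0]
force: [-1.9, -0.1, -2.0]
grip_width: 0.641
```

Run:
```python
from h import *
favg()
```

```text
t 23.4833 pos [ 525.34 -118.64   39.72] ftool [-1.75  0.08  1.11] +- [0.19 0.15 0.2 ] grip 0.642 mom [-0.08  0.24 -0.07]
```

>>> {"name": "carry_out", "arguments": {"plan": [[50,[0,0,0.3],[0,0,0]],[50,[0,0,0],[0,0,0]],[50,[0,0,0],[0,0,0]]]}}

```text
time_s: 23.73
eef_pos: [525.3, -118.6, 39.4]
ee_rot: [0.0, 0.975, 0.223, 0.0]
force: [-1.0, -0.6, -0.1]
grip_width: 0.64
```

Run:
```python
from h import *
favg()
c,T,s=wcap('w14.png')
Ti=np.linalg.inv(T)
P=np.array([(Ti@np.r_[world(c,u,v),1])[:3] for u in range(235,335,3) for v in range(325,345,3) if True]); P=P[np.abs(P[:,2]+18)<4]
A=np.c_[P[:,:2],np.ones(len(P))]; co=np.linalg.lstsq(A,P[:,2],rcond=None)[0]; print(co,len(P),np.std(A@co-P[:,2]))
```

```text
t 24.1333 pos [ 525.35 -118.63   39.44] ftool [-1.75  0.16  0.08] +- [0.13 0.13 0.13] grip 0.644 mom [-0.14  0.29  0.  ]
[-3.46230106e-02  4.36189383e-04 -1.89399558e+01] 93 0.5122409051744737
```

View pics/w14.png

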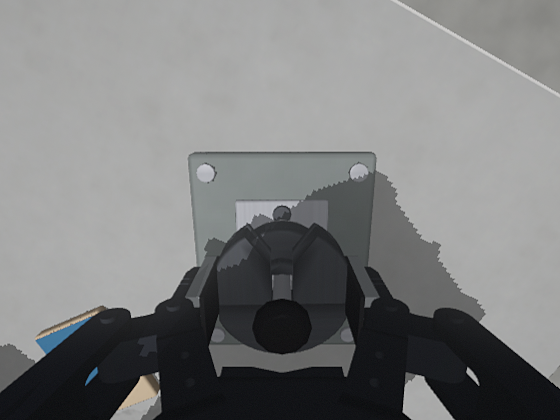

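The weight is fully on the hanger: tool vertical force is about 0 at z=39.4. I'll release it slowly.

>>> {"name": "carry_out", "arguments": {"plan": [[55,[0,0,0],[0,0,0]],[57,[0,0,0],[0,0,0]],[59,[0,0,0],[0,0,0]],[61,[0,0,0],[0,0,0]],[64,[0,0,0],[0,0,0]],[68,[0,0,0],[0,0,0]],[70,[0,0,0],[0,0,0]],[70,[0,0,0],[0,0,0]],[70,[0,0,0],[0,0,0]]]}}

```text
time_s: 24.93
eef_pos: [525.3, -118.6, 39.4]
ee_rot: [0.0, 0.975, 0.223, 0.0]
force: [-0.8, 0.5, -0.2]
grip_width: 0.818
```

Run:
```python
from h import *
favg()
c,T,s=wcap('w15.png')
```

```text
t 25.3333 pos [ 525.31 -118.61   39.38] ftool [-0.02  0.23 -0.04] +- [0.15 0.13 0.1 ] grip 0.821 mom [ 0.01 -0.01  0.02]
```

View pics/w15.png

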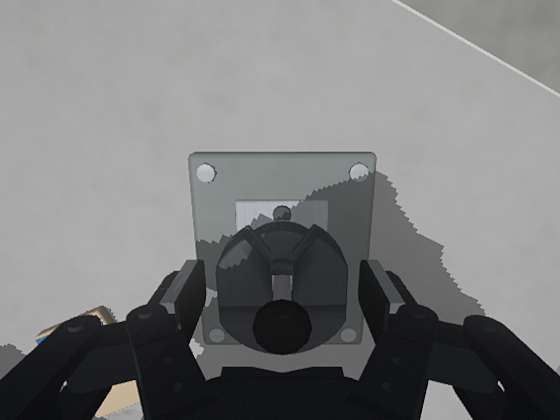

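The fingers are clear of both flats by about 6 mm a side. I'll raise straight up and check.

>>> {"name": "carry_out", "arguments": {"plan": [[70,[0,0,-3],[0,0,0]],[70,[0,0,-6],[0,0,0]],[70,[0,0,-10],[0,0,0]],[70,[0,0,-15],[0,0,0]],[70,[0,0,-15],[0,0,0]],[70,[0,0,-15],[0,0,0]],[70,[0,0,-15],[0,0,0]],[70,[-20,0,-15],[0,0,0]],[70,[-20,0,-15],[0,0,0]],[70,[-20,0,-10],[0,0,0]],[70,[-20,0,0],[0,0,0]],[70,[0,0,0],[0,0,0]],[70,[0,0,0],[0,0,0]]]}}

```text
time_s: 26.47
eef_pos: [453.1, -153.7, 159.5]
ee_rot: [0.001, 0.975, 0.222, 0.001]
force: [0.6, -0.2, 0.3]
grip_width: 0.824
```

Run:
```python
from h import *
c,T,s=wcap('w16.png'); print(s['time_s'],T[:3,3],s['force'])
b=cap('side'); cv2.imwrite('pics/s16c.png',cv2.resize(b['color'][200:300,270:390],None,fx=5.5,fy=5.5,interpolation=cv2.INTER_CUBIC))
np.save('w16r.npy',c['range_z'])
```

```text
26.4667 [ 453.13429871 -153.72536524  159.50259468] [ 0.60437866 -0.21369341  0.30458507]
```

View pics/w16.png

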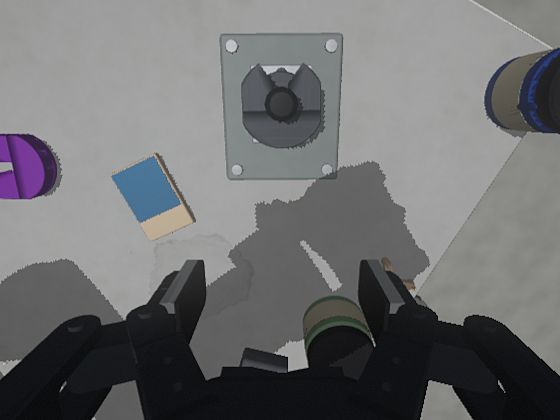

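View pics/s16c.png

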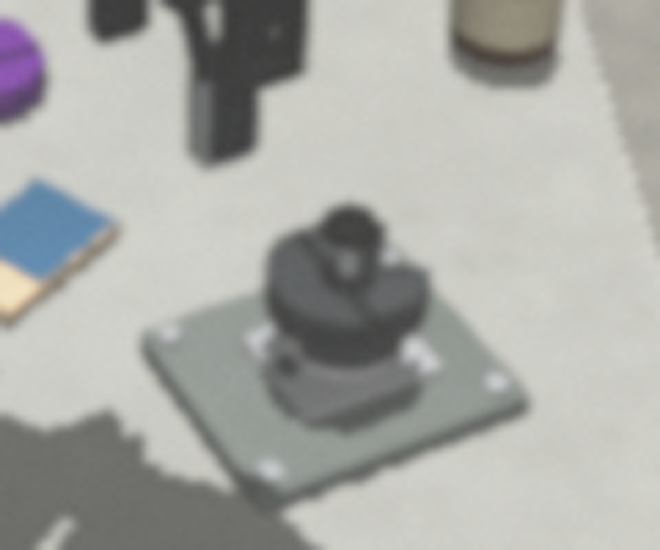

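Run:
```python
from h import *
c,T,s=wcap(); P=[]
for u in range(240,326,2):
    for v in range(62,150,2):
        p=world(c,u,v)
        if 52<p[2]<64: P.append(p)
P=np.array(P); A=np.c_[P[:,:2],np.ones(len(P))]
for _ in range(4):
    co=np.linalg.lstsq(A,P[:,2],rcond=None)[0]; r=P[:,2]-A@co; k=np.abs(r)<max(2*np.std(r),.5); A,P=A[k],P[k]
print(len(P),'slope',co[:2],'mean z',P[:,2].mean(),np.std(r),'c',P[:,:2].mean(0))
b=cv2.resize(c['color'][25:185,200:360],None,fx=3.7,fy=3.7,interpolation=cv2.INTER_CUBIC); cv2.imwrite('pics/w17c.png',b)
```

```text
974 slope [ 0.00143637 -0.0005333 ] mean z 57.556753592015326 0.5601548824594914 c [ 519.99198794 -121.07914127]
```

View pics/w17c.png

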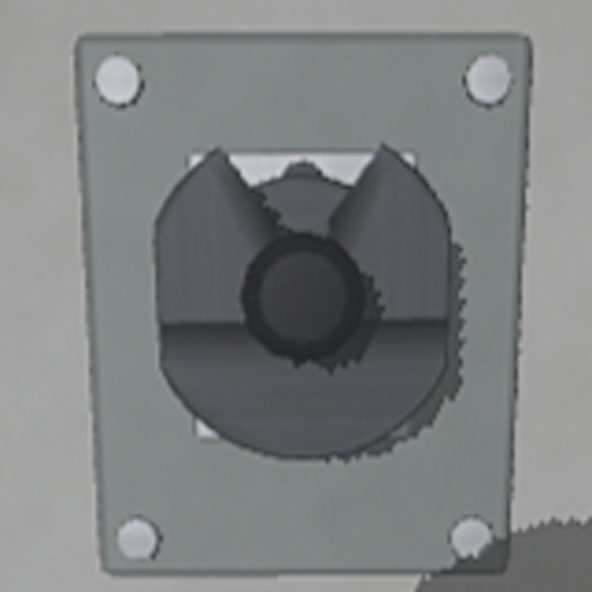

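Its top is flat (slope under 0.002) at z 57.6, which puts the centre at about 48.6 mm. The slot faces plate +x and the arm is clear, so I'm handing in.

```bash
python3 -c "
from rig import ctrl
print(ctrl.finish_job())"
```

```text
the job is handed in; nothing more can be done
None
```

The loose steel weight is on the hanger, nested flat on the lower weight with its slot facing the plate's +x, opposite to the lower weight's slot. I let go and handed the job in at about 26.5 s; `finish_job()` gave no verdict.

I gripped the weight across its flats, slid it under the knob until the slot's end wall met the stem, and backed off most of that push. I then lowered it in small steps until the tool carried none of its weight.

**Last checks**
- **Height:** the weight's top is at 57.6 mm, which puts its centre about 48.6 mm above the bench. The allowed range is 45 to 50.8 mm above the plate's underside.
- **Tilt:** the slope of its top is under 0.002 rad.
- **Load on the hanger:** the largest averaged sideways force I measured was 4.4 N, against the 12 N limit. I read force only between moves, so brief peaks in between are not ruled out.
- **Clearance:** the gripper was open and well clear, with about zero force. I saw no other object moved, though I did not re-measure their positions.

**What disagreed**
- The images disagreed by 2–4 mm on where the weight sat along its slot, so I found the stem by feel instead.
- While pushing home, the force rose more gently than the stated 9 N per mm, about 2.2 to 2.5 N per mm. I think that was give in the grip, but I did not confirm it.

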